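# Clamp a heat sink in an eccentric fixture

## Task

Load the broad, low finned heat sink into the clamping fixture for assembly: fins up, flat on the bed, its finned length running from the fence to the eccentric, one end of the fins against the fence and one side against the end stop. Then turn the eccentric's knob clockwise until its off-centre lobe bears firmly on the heat sink and holds it tight against the fence, and let go. Leave the other things on the bench where they are.

Things in the scene. Friction and masses are not known exactly. Their poses are not given: they have to be found in the camera images.
- heatsink: broad, low finned aluminium heat sink, 60 mm (its x, across the fins) by 50 mm (its y, along the fins) by 24 mm tall, about 0.1 kg; origin at the centre of its underside, z up. 6 mm base plate, eight upright fins on it; the outermost fins form flat, full-height sides 60 mm apart, to be gripped from above across x. The same after half a turn
- fixture: clamping fixture fixed to the bench: flat grey plate 120 (its x) x 140 (its y) x 12 mm, origin at the centre of its underside, z up. On its bed (top face, 12 mm above the bench) stand the fence, the end stop and the eccentric
- fence: low straight steel bar fixed on the bed along the fixture's x, 110 x 12 x 7 mm high; origin at the centre of its underside. Its stop face looks to the fixture's +y, 6 mm from its origin (fixture y = -50 mm)
- end_stop: low steel block on the bed, 12 (x) x 26 (y) x 7 mm high; origin at the centre of its underside. Its stop face looks to the fixture's +x, 6 mm from its origin (fixture x = -30 mm)
- seat (a point): point on the bed, axes as the fixture's: where the heat sink's origin comes when it touches both the fence and the end stop with its y along the fixture's y (either way round)
- eccentric (a joint): angle of the eccentric about its upright pivot, rad, growing clockwise seen from above (the tightening way), 0 to 2.9. At 0 the lobe points straight away from the heat sink (fixture +y). Starts at 0 to 0.6. The lobe meets a seated heat sink at about 2.1 and is firm at 2.2 to 2.4 (20 to 90 N). It stays where it is left, also under load; turning takes 0.1 N m free, 0.3 to 0.8 N m tightening
- lobe: the eccentric's steel disc, 44 mm across, 8 mm thick, 1 to 9 mm above the bed; origin at the centre of its underside, 7 mm off the pivot; its y points from the pivot through its centre. The pivot stands 50.5 mm from the seat along the fixture's +y. Open, it leaves 9.2 to 10.5 mm to a seated heat sink; it advances about 6 mm per rad near contact and drags the heat sink towards the end stop
- knob_grip (a point): on the pivot axis, 58 mm above the bench: the height to grip the knob. The black grip is an upright bar 12 mm thick, 40 mm long (square to the lobe's off-centre direction, along the lobe's x, 20 mm either side of the pivot) and 26 mm high, from 42 to 68 mm above the bench, on a round stem
- small_sink: bystander: small finned aluminium heat sink, 34 x 34 x 36 mm tall; origin at the centre of its underside
- screwdriver: bystander: screwdriver with black handle, 190 mm, lying along its own x; origin at the centre of its underside
- multimeter: bystander: yellow and black hand-held meter, 150 x 74 x 34 mm lying face up, long way along its own x; origin at the centre of its underside
- solder_spool: bystander: standing grey spool of solder, 52 mm across, 40 mm high; origin at the centre of its underside
- parts_tray: bystander: shallow grey tray of screws in three compartments, 100 x 160 x 26 mm; origin at the centre of its underside
- solvent_bottle: bystander: clear bottle, 56 mm across, 140 mm tall; origin at the centre of its underside
- capacitor: bystander: upright dark can capacitor, 35 mm across, 45 mm tall; origin at the centre of its underside
Things that resemble listed ones, but are neither listed nor needed, are in the scene too. What is shaped like the heatsink but orange is not meant. What is shaped like the fixture but orange is not meant.

How it is judged (in metres and radians):
On the way, in this order (a step that is already met when the one before it is completed fails the run):
1. the heat sink lies flat on the bed between fence and eccentric, near both stops, the lobe still clear of it (angle between heatsink's own z axis and vertical below 0.04 rad and z of heatsink in the frame of seat between -0.003 and 0.002 m and x of heatsink in the frame of seat between -0.004 and 0.01 m and y of heatsink in the frame of seat between -0.003 and 0.01 m and value of joint eccentric below 1.9 rad), for 0.2 s.
2. the lobe, turned clockwise, bears on the heat sink (value of joint eccentric above 1.9 rad and contact force between lobe and heatsink above 3 N), for 0.2 s.
At the end, for the whole second after the job is handed in: Heat sink at rest, flat on the bed (2 mm, 0.04 rad), within 3 mm of touching the end stop and 2 mm of touching the fence, square to it within 0.05 rad; eccentric beyond 1.9 rad, its lobe pressing the heat sink with over 5 N and that pressing the fence with over 5 N (angle between heatsink's own z axis and vertical below 0.04 rad and z of heatsink in the frame of seat between -0.003 and 0.002 m and x of heatsink in the frame of seat between -0.003 and 0.003 m and y of heatsink in the frame of seat between -0.003 and 0.002 m and angle between the y axis of heatsink and the y axis of fixture, either way round below 0.05 rad and contact force between each of lobe, fence and heatsink above 5 N and linear speed of heatsink below 0.01 m/s and value of joint eccentric above 1.9 rad).
It fails at once if one of the bystanders is pushed more than 30 mm from its place (distance of any of small_sink, screwdriver, multimeter, solder_spool, parts_tray, solvent_bottle, capacitor from where it was at the start of the episode above 0.03 m).
It also fails if it takes over 61 s, if anything falls off the work surface, if the arm or the gripper's body presses on something with over 40 N, if the wrist force passes 120 N, or if a joint passes its speed limit or range.

## Robot

A 6-joint arm with a two-finger parallel gripper is mounted at the origin on the work surface. World frame = base frame: x ahead of the robot, y to its left, z up, the work surface at z = 0. Lengths are in m, angles in degrees, forces in N, time in s.
With the tool pointing down it reaches from about 0.25 to 0.775 m from the base axis. Payload 8.9 kg.
Tool frame: the origin (TCP) lies on the centre line of the jaws, within the pads' length; the fingertips stand 17 mm ahead of it and the grasp point (between the pads) lies 2 mm behind it (r.tips_ahead is the distance from the TCP to the fingertips, in m); z points along the fingers, y is the line along which they close (so a half turn about z gives the same grasp; the last joint's range is limited). The gripper opens to 85 mm and grips with 20 to 120 N. Pads are 22 mm wide; open, the fingers measure 114 mm over their backs; the gripper's body (76 mm by 85 mm) begins 54 mm behind the grasp point. The pads swing forward as they close: fully open they stand 13 mm farther back than shut.
Start: joints at [-84.127, 16.656, -8.789, 64.555, 0, 82.019], TCP at [0.126, -0.51, 0.248] pointing down, gripper open.
Joint ranges: [-144.48, 144.48], [-52.06, 99.96], [-74.48, 78.29], [-112.23, 115.85], [-86.99, 84.42], [-180, 180]. Speed limits (degrees/s): [127.2, 127.2, 159.86, 180, 180, 180].

## Interface

Orientations are given as [roll, pitch, yaw] about the fixed x, y, z axes, in that order (R = Rz(yaw) Ry(pitch) Rx(roll)).
In Python, from cell import r gives the robot as it stands.
- The arm moves only by the tool apply_moves, never from a script. Its argument "increments" is one flat list of numbers, 7 for each row, row after row: the shift along the world's x, y, z in cm, then the turn, a rotation vector about the world's x, y, z in degrees, then the closure, from -1 (fully open) to 1 (shut). In form: [dx, dy, dz, rx, ry, rz, hand, dx, dy, dz, rx, ry, rz, hand, ...]. A call has 1 to 12 rows; each row shifts and turns the commanded pose from where the row before left it; what a row does not reach is not made up. A row lasts 1/12 s, in which the tool goes at most 41.7 mm and 7.16 degrees, less where a joint would pass 70% of its speed; a pose out of reach is approached as far as the arm can. A call with a gripper value outside its range is refused whole. The fingers move at their own pace and stop on an object; "newtons" is the grip in N (left out, the last holds). Time passes only in rows, so rows that do not move let the fingers close. It gives the time, the measured TCP pose, the force, the opening and the grip force at its end, in the units of the state.
- r.state(): the state, without advancing time (a new reading comes with each control period).
- r.snapshot(name): name is "side" or "top"; returns the picture (384x512x3 uint8, red, green, blue); there is no depth.
- r.get_calibration(name): a dict with "vfov" (degrees; the focal length in pixels is half the picture's height over the tangent of half this angle, whatever the lens; pixels are square), "cx", "cy" (the principal point, pixels), "cam_to_world" (4x4, takes a point from camera to world coordinates). Camera axes: x right, y up, looking along -z (the intrinsics and any distortion apply to the point x, -y, -z); pixel columns grow to the right and rows downward; lengths in m; the calibration is good to about 2 mm. A picture is of the moment at which its call begins. get_calibration takes no time and is no camera call.
- r.close_job(): hands the job in; it is judged then, once.
Trained networks look in the newest picture that a camera, given by its name, has taken for a name from the list of things; names that differ only in an ending like _2 or _b are one class to them, and where a whole thing is asked for, a point or a joint stands for the part that bears it (a point fixed in the world has none). Each returns a list of dicts, best first, with "conf" (0 to 1); they miss things now and then, are a little off and sometimes report something else, mostly with a low value. They report only what shows in the picture. A call takes as long as a camera call. They do not tell look-alikes from the thing itself.
- r.spot_in(label, camera): "position" ([x, y, z] in m, in the coordinates of the camera as it stood for that picture, good to about 4 mm: the middle of the surface that is visible of it).
- r.masks_of(label, camera): "region" (384x512 bool, what is visible of it).
- r.place_of(label, camera): "position" ([x, y, z] in m, in the coordinates of the camera as it stood for that picture, good to about 4 mm: a listed point, or the origin of a listed thing).
The state is a dict: "time": time; "qpos": joint angles; "joint_vel": joint speeds; "effort": joint torques, N m; "ee_pos": TCP position; "tcp_rot": TCP orientation; "contact_force": force on the tool from outside, world axes, zero at the start; "wrist_torque": the same for the moment, N m; "gripper_width": finger opening in m; "gripper_force": force on a finger pad.
Only numpy, scipy, OpenCV 4.12 (cv2) and the standard library are available. Lean on these libraries where they do the work, as an engineer would, in place of code of your own. Each camera call takes 0.05 s, during which the arm holds its last target. There are 200 camera calls.

## Working session

There is one attempt and no reset: what is moved stays moved. The work goes in short steps, Python scripts to look and compute and a tool call to move; the robot and the scene stay as the last step left them, time stands still between calls to the robot, and variables do not carry over. Pictures are saved under pics/ and viewed, at most 10 in all, crops included, and the job is handed in when it is done.

Besides the shell and the picture viewer there is one more tool, called after "Request:" as a command line: name --argument value ..., lists and objects as JSON in quotes. apply_moves: Moves the arm, as the interface text tells. Its arguments: {"type":"object","properties":{"increments":{"type":"array","items":{"type":"number"}},"newtons":{"type":"number"}},"required":["increments"]}

```bash
mkdir -p pics; cat > h.py <<'E'
from cell import r
import numpy as np, cv2
def snap(n,f=None):
    im=r.snapshot(n)
    if f: cv2.imwrite('pics/'+f,cv2.cvtColor(im,cv2.COLOR_RGB2BGR))
    return im
def w(n,p):
    return (np.array(r.get_calibration(n)['cam_to_world'])@np.r_[p,1])[:3]
def px(n,P):
    c=r.get_calibration(n);p=np.linalg.inv(np.array(c['cam_to_world']))@np.r_[P,1]
    f=192/np.tan(np.radians(c['vfov']/2));return c['cx']+f*p[0]/-p[2],c['cy']-f*p[1]/-p[2]
def ray(n,u,v,z):
    c=r.get_calibration(n);T=np.array(c['cam_to_world']);f=192/np.tan(np.radians(c['vfov']/2))
    d=T[:3,:3]@np.array([(u-c['cx'])/f,-(v-c['cy'])/f,-1]);o=T[:3,3]
    return o+d*(z-o[2])/d[2]
E
python3 - <<'E'
from h import *
np.set_printoptions(precision=4,suppress=True)
for n in('top','side'):
    snap(n,n+'0.png');print(n,r.get_calibration(n))
    for l in('heatsink','fixture','fence','end_stop','seat','lobe','knob_grip'):
        print(l,[(round(d['conf'],2),w(n,d['position'])) for d in r.place_of(l,n)])
print(r.state())
E
```

```text
top {'vfov': 47.422980359294556, 'cx': 252.41907894415448, 'cy': 192.87179398415802, 'cam_to_world': array([[-0.0072,  0.9968, -0.0797,  0.4304],
       [-0.9999, -0.0082, -0.0122, -0.0561],
       [-0.0128,  0.0797,  0.9967,  1.3669],
       [ 0.    ,  0.    ,  0.    ,  1.    ]])}
heatsink [(0.82, array([ 0.4815, -0.3627, -0.0017])), (0.8, array([ 0.6895, -0.3745, -0.0022])), (0.57, array([ 0.593 , -0.3016,  0.0004]))]
fixture [(0.77, array([0.5527, 0.1981, 0.0009])), (0.65, array([ 0.3375,  0.1879, -0.0036])), (0.46, array([ 0.5215, -0.1529,  0.0003]))]
fence [(0.74, array([0.3316, 0.1262, 0.011 ])), (0.69, array([0.5565, 0.1434, 0.0126]))]
end_stop [(0.61, array([0.2968, 0.1607, 0.011 ])), (0.54, array([0.5163, 0.1734, 0.0108]))]
seat [(0.89, array([0.5577, 0.1748, 0.0076])), (0.76, array([0.3364, 0.1597, 0.014 ]))]
lobe [(0.66, array([0.3357, 0.2176, 0.0093])), (0.47, array([0.5506, 0.2266, 0.0121])), (0.27, array([0.5527, 0.2224, 0.0581]))]
knob_grip [(0.72, array([0.5503, 0.2196, 0.0542])), (0.51, array([0.3318, 0.2083, 0.0561]))]
side {'vfov': 43.6966519555846, 'cx': 250.95334
[... 937 characters left out ...]
0.2324, 0.0132])), (0.33, array([0.5251, 0.1691, 0.0149]))]
knob_grip [(0.69, array([0.3313, 0.2122, 0.0572])), (0.47, array([0.5516, 0.2228, 0.0604])), (0.43, array([0.5504, 0.2321, 0.0161]))]
{'time': 0.8, 'qpos': array([-84.127 ,  16.6544,  -8.7893,  64.5563,  -0.0001,  82.0179]), 'joint_vel': array([-0.1301,  0.0202, -0.0061, -0.0273,  0.0262, -0.0229]), 'effort': array([  0.0005, -53.6974,  33.1636,   0.0014,   0.    ,  -0.    ]), 'ee_pos': array([ 0.1257, -0.5097,  0.2483]), 'tcp_rot': array([180.    ,   0.0001,  13.8551]), 'contact_force': array([ 0.018 , -0.1162, -1.2796]), 'wrist_torque': array([-0.0047, -0.0061, -0.0702]), 'gripper_force': 0.0, 'gripper_width': 0.08540046256802727}
```

View pics/top0.png

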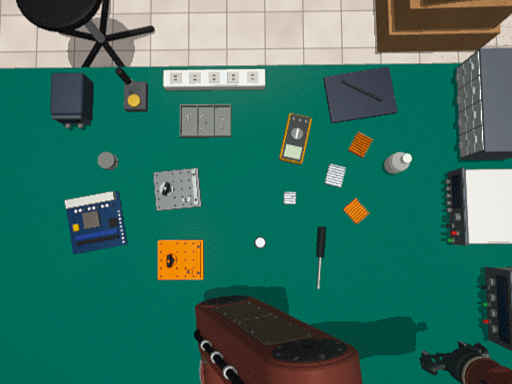

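View pics/side0.png

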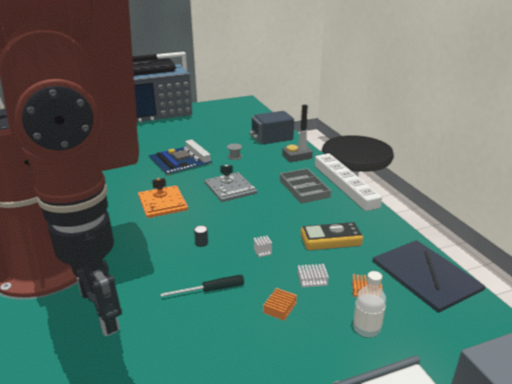

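The real (silver) heat sink is at top px (336,175) and the grey fixture at (177,189). The orange twins are to be ignored. Next I need their yaws and the knob angle.

```bash
python3 - <<'E'
from h import *
np.set_printoptions(precision=4,suppress=True)
ims={n:snap(n) for n in('top','side')}
for n,l,c,z in(('top','heatsink',(.594,-.300,.024),.024),('top','fixture',(.554,.199,.012),.012),('side','fixture',(.554,.199,.012),.012),('top','knob_grip',(.552,.225,.068),.068),('top','fence',(.556,.143,.019),.019),('side','heatsink',(.594,-.3,.024),.024)):
    u=px(n,c)
    for d in r.masks_of(l,n):
        m=d['region'].astype(np.uint8)
        ys,xs=np.nonzero(m)
        if np.hypot(xs.mean()-u[0],ys.mean()-u[1])>12: continue
        P=np.array([ray(n,a,b,z)[:2] for a,b in zip(xs,ys)])*1000
        R=cv2.minAreaRect(P.astype(np.float32)); e,V=np.linalg.eigh(np.cov(P.T))
        print(n,l,round(d['conf'],2),len(xs),P.mean(0),R,'pca',np.degrees(np.arctan2(V[1,1],V[0,1])),np.sqrt(e*12))
def crop(n,c,h,s):
    u=np.array(px(n,c)).astype(int);im=ims[n][u[1]-h:u[1]+h,u[0]-h:u[0]+h]
    return cv2.resize(im,(s,s),interpolation=cv2.INTER_CUBIC),u-h
a,o1=crop('top',(.594,-.3,.02),20,300);b,o2=crop('top',(.554,.199,.02),30,300)
c,o3=crop('side',(.594,-.3,.02),25,300);d,o4=crop('side',(.554,.199,.03),35,300)
print(o1,o2,o3,o4)
cv2.imwrite('pics/c1.png',cv2.cvtColor(np.vstack([np.hstack([a,b]),np.hstack([c,d])]),cv2.COLOR_RGB2BGR))
E
```

```text
top heatsink 0.91 323 [ 591.196  -293.2351] ((591.103759765625, -293.2641296386719), (49.18821716308594, 62.78411865234375), 74.9355239868164) pca 159.7858819919659 [49.0262 62.2868]
top fixture 0.63 1698 [555.2744 195.6382] ((553.9140014648438, 194.54266357421875), (122.9166488647461, 142.50892639160156), 4.6851325035095215) pca 98.46247211751667 [118.7606 138.346 ]
side fixture 0.59 1030 [551.9962 196.2227] ((546.0136108398438, 220.76559448242188), (125.4253921508789, 220.79786682128906), 6.615591526031494) pca 84.36130389686824 [119.9106 187.6491]
top knob_grip 0.69 169 [549.8212 218.5289] ((549.614501953125, 218.24313354492188), (42.18803787231445, 39.04053497314453), 89.52992248535156) pca 62.42023052886063 [37.1102 39.35  ]
top fence 0.52 110 [561.1571 140.1142] ((559.8643188476562, 140.1894073486328), (103.6676254272461, 11.03148078918457), 5.161614418029785) pca -174.65982330006295 [ 10.5373 106.408 ]
side heatsink 0.6 533 [ 583.6946 -309.9164] ((584.1435546875, -308.7864990234375), (72.33377838134766, 65.71012878417969), 73.99327850341797) pca 46.593819241893684 [63.1304 69.7241]
[316 154] [145 158] [289 248] [194 144]
```

View pics/c1.png

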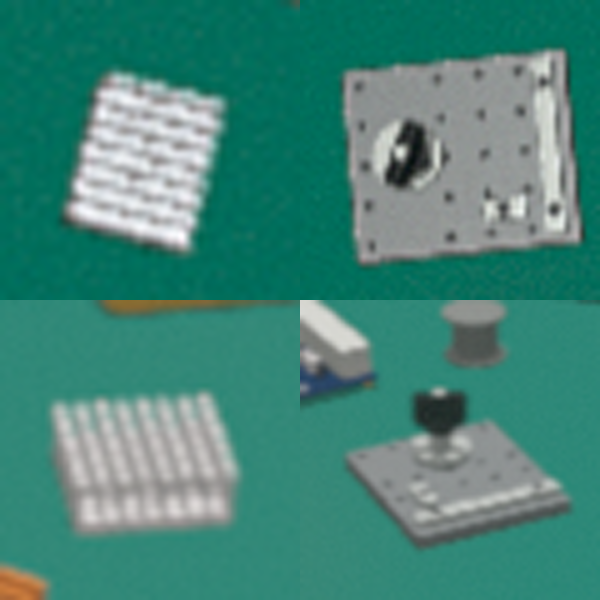

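Request:
apply_moves --increments '[3.0, 1.4, 0, 0, 0, 5.1, -1, 3.0, 1.4, 0, 0, 0, 5.1, -1, 3.0, 1.4, 0, 0, 0, 5.1, -1, 3.0, 1.4, 0, 0, 0, 5.1, -1, 3.0, 1.4, 0, 0, 0, 5.1, -1, 3.0, 1.4, 0, 0, 0, 5.1, -1, 3.0, 1.4, 0, 0, 0, 5.1, -1, 3.0, 1.4, 0, 0, 0, 5.1, -1, 3.0, 1.4, 0, 0, 0, 5.1, -1, 3.0, 1.4, 0, 0, 0, 5.1, -1, 3.0, 1.4, 0, 0, 0, 5.1, -1, 3.0, 1.4, 0, 0, 0, 5.1, -1]'

```text
time: 2.2
ee_pos: [0.4872, -0.3407, 0.2483]
tcp_rot: [180.0, 0.0, 75.3]
contact_force: [0.3, -1.0, 0.4]
gripper_width: 0.0851
gripper_force: 0.0
```

```bash
python3 -c "
from h import *
print(r.tips_ahead, r.state()['ee_pos'],r.state()['tcp_rot'],r.state()['qpos'])"
```

```text
0.017 [ 0.48716377 -0.34072179  0.24833175] [1.79992877e+02 4.70341848e-03 7.53131795e+01] [-4.20120976e+01  2.43082941e+01  2.48489061e+00  6.81681097e+01
 -9.09022688e-04  6.26747226e+01]
```

Request:
apply_moves --increments '[2.65, 1.07, -2.0, 0, 0, 0, -1, 2.65, 1.07, -2.0, 0, 0, 0, -1, 2.65, 1.07, -2.0, 0, 0, 0, -1, 2.65, 1.07, -2.0, 0, 0, 0, -1, 0, 0, -3.4, 0, 0, 0, -1, 0, 0, -3.4, 0, 0, 0, -1, 0, 0, 0, 0, 0, 0, -1, 0, 0, 0, 0, 0, 0, -1]'

```text
time: 2.87
ee_pos: [0.5905, -0.2981, 0.0991]
tcp_rot: [-179.8, -0.1, 75.1]
contact_force: [0.5, -0.8, 0.7]
gripper_width: 0.0851
gripper_force: 0.0
```

```bash
python3 - <<'E'
from h import *
im=snap('side');t=snap('top');print(r.state()['ee_pos'])
out=[]
for i,n,h in((im,'side',45),(t,'top',35)):
    u=np.array(px(n,(.593,-.298,.06))).astype(int);print(u-h)
    out.append(cv2.resize(i[u[1]-h:u[1]+h,u[0]-h:u[0]+h],(400,400),interpolation=cv2.INTER_CUBIC))
cv2.imwrite('pics/c2.png',cv2.cvtColor(np.hstack(out),cv2.COLOR_RGB2BGR))
E
```

```text
[ 0.5925116  -0.29979971  0.10250512]
[269 214]
[303 137]
```

View pics/c2.png

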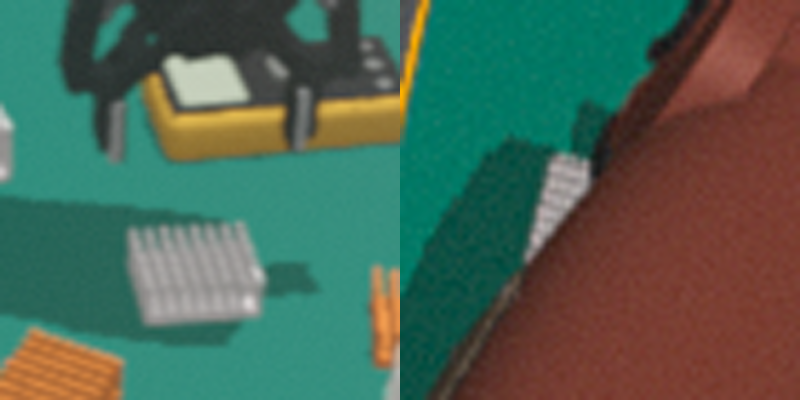

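The fingers straddle the heat sink: tips are at side px (295,250) and (336,247), with the heat sink at about (314,278). I'll check the tip height from these pixels.

```bash
python3 - <<'E'
from h import *
t=r.state()['ee_pos']
for s in(-1,1):
    for d in(0,.005,.01,.017):print(s,d,px('side',t+np.array([s*.046*.966,-s*.046*.259,-d])))
print(px('side',(.593,-.298,0.012)))
E
```

```text
-1 0 (np.float64(295.37266831876605), np.float64(245.91958517097595))
-1 0.005 (np.float64(295.28605578913374), np.float64(247.7372793373414))
-1 0.01 (np.float64(295.19985254664283), np.float64(249.5463839976357))
-1 0.017 (np.float64(295.07985010401853), np.float64(252.06481569376362))
1 0 (np.float64(335.7475381375895), np.float64(243.23778720031174))
1 0.005 (np.float64(335.5665769660251), np.float64(245.04909162165333))
1 0.01 (np.float64(335.3864649665356), np.float64(246.85189637911375))
1 0.017 (np.float64(335.1357234330215), np.float64(249.36165714349))
(np.float64(313.13128105798387), np.float64(275.63551792080034))
```

Request:
apply_moves --increments '[0, 0, -2.5, 0, 0, 0, -1, 0, 0, -2.5, 0, 0, 0, -1, 0, 0, -1.5, 0, 0, 0, -1, 0, 0, -1.0, 0, 0, 0, -1, 0, 0, 0, 0, 0, 0, -1, 0, 0, 0, 0, 0, 0, -1, 0, 0, 0, 0, 0, 0, -1]' --newtons 40

```text
time: 3.55
ee_pos: [0.5928, -0.2998, 0.0274]
tcp_rot: [179.8, 0.1, 75.0]
contact_force: [0.3, 0.1, -0.3]
gripper_width: 0.0855
gripper_force: 0.0
```

Request:
apply_moves --increments '[0, 0, -0.2, 0, 0, 0, -0.5, 0, 0, 0, 0, 0, 0, 0, 0, 0, 0, 0, 0, 0, 1, 0, 0, 0, 0, 0, 0, 1, 0, 0, 0, 0, 0, 0, 1, 0, 0, 0, 0, 0, 0, 1, 0, 0, 0, 0, 0, 0, 1, 0, 0, 0, 0, 0, 0, 1, 0, 0, 0, 0, 0, 0, 1]' --newtons 40

```text
time: 4.3
ee_pos: [0.5922, -0.2992, 0.0243]
tcp_rot: [179.9, 0.0, 75.1]
contact_force: [-0.7, 0.2, 5.3]
gripper_width: 0.0588
gripper_force: 43.4
```

Request:
apply_moves --increments '[0, 0, 2, 0, 0, 0, 1, 0, 0, 3.5, 0, 0, 0, 1, 0, 0, 3.5, 0, 0, 0, 1, -0.3, 3.5, 2, 0, 0, 2, 1, -0.4, 3.5, 1, 0, 0, 2, 1, -0.4, 3.5, 0, 0, 0, 2, 1, -0.4, 3.5, 0, 0, 0, 2, 1, -0.4, 3.5, 0, 0, 0, 2, 1, -0.3, 3.5, 0, 0, 0, 2, 1, -0.3, 3.5, 0, 0, 0, 2, 1, -0.3, 3.5, 0, 0, 0, 2, 1, -0.3, 3.5, 0, 0, 0, 2, 1]'

```text
time: 5.3
ee_pos: [0.5603, 0.0177, 0.1436]
tcp_rot: [180.0, 0.0, 93.1]
contact_force: [0.5, -0.0, -1.6]
gripper_width: 0.0586
gripper_force: 44.1
```

Request:
apply_moves --increments '[-0.3, 3.5, 0, 0, 0, 2, 1, 0, 3.5, 0, 0, 0, 0, 1, 0, 3.5, 0, 0, 0, 0, 1, 0, 3.5, 0, 0, 0, 0, 1, 0, 2.2, 0, 0, 0, 0, 1, 0, 0, 0, 0, 0, 0, 1, 0, 0, 0, 0, 0, 0, 1, 0, 0, 0, 0, 0, 0, 1]'

```text
time: 5.97
ee_pos: [0.5576, 0.1777, 0.1433]
tcp_rot: [-180.0, 0.0, 95.1]
contact_force: [0.3, -1.1, -1.8]
gripper_width: 0.0591
gripper_force: 44.1
```

```bash
python3 -c "
from h import *
s=r.state();print(s['ee_pos'],s['tcp_rot'],s['contact_force'],s['gripper_width'],s['qpos'])"
```

```text
[0.55758881 0.17766679 0.14330442] [-1.79988428e+02  2.27487090e-02  9.50643766e+01] [ 0.26534032 -1.05458184 -1.79508132] 0.0590699481297224 [ 1.05290784e+01  2.74446545e+01 -8.95715139e+00  5.36118800e+01
 -2.15432809e-02  9.54647066e+01]
```

Request:
apply_moves --increments '[0.1, 0, -3, 0, 0, 0, 1, 0, 0, -3, 0, 0, 0, 1, 0, 0, -2.0, 0, 0, 0, 1, 0, 0, -0.8, 0, 0, 0, 1, 0, 0, 0, 0, 0, 0, 1, 0, 0, 0, 0, 0, 0, 1, 0, 0, 0, 0, 0, 0, 1]'

```text
time: 6.55
ee_pos: [0.5599, 0.1778, 0.0568]
tcp_rot: [179.9, -0.0, 95.0]
contact_force: [-0.4, 0.2, -0.6]
gripper_width: 0.059
gripper_force: 44.1
```

```bash
python3 - <<'E'
from h import *
np.set_printoptions(precision=4,suppress=True)
im=snap('side');t=snap('top');s=r.state();print(s['ee_pos'],s['contact_force'])
for n in('side','top'):
  for l in('heatsink','seat','knob_grip','fixture'):
    print(n,l,[(round(d['conf'],2),w(n,d['position'])) for d in r.place_of(l,n) if abs(w(n,d['position'])[0]-.555)<.08 and w(n,d['position'])[1]>0])
out=[]
for i,n,h in((im,'side',35),(t,'top',35)):
    u=np.array(px(n,(.556,.19,.03))).astype(int);print(u-h)
    out.append(cv2.resize(i[u[1]-h:u[1]+h,u[0]-h:u[0]+h],(400,400),interpolation=cv2.INTER_CUBIC))
cv2.imwrite('pics/c3.png',cv2.cvtColor(np.hstack(out),cv2.COLOR_RGB2BGR))
E
```

```text
[0.5599 0.1781 0.0568] [ 0.4812 -1.3761 -1.9966]
side heatsink [(0.77, array([0.5581, 0.1793, 0.0329]))]
side seat [(0.69, array([0.5553, 0.1753, 0.0102]))]
side knob_grip [(0.54, array([0.5545, 0.2254, 0.0537]))]
side fixture [(0.8, array([ 0.5569,  0.1992, -0.0009]))]
top heatsink [(0.64, array([0.5568, 0.1792, 0.0307])), (0.15, array([0.5551, 0.1736, 0.0108]))]
top seat [(0.89, array([0.5566, 0.1723, 0.0079]))]
top knob_grip []
top fixture [(0.93, array([ 0.5533,  0.1975, -0.0004]))]
[196 145]
[142 152]
```

View pics/c3.png

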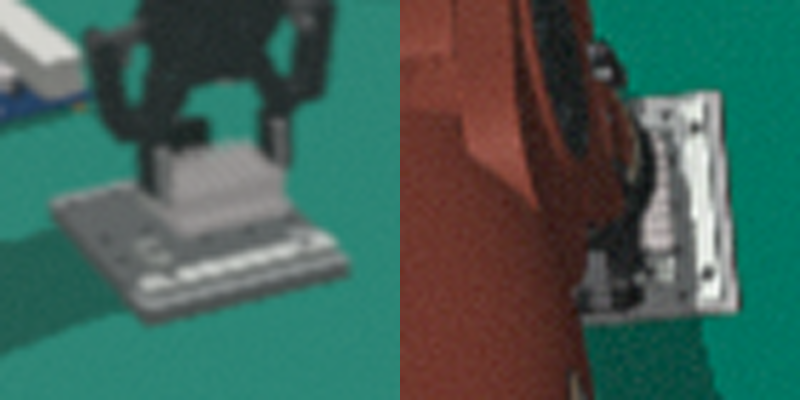

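Request:
apply_moves --increments '[0.2, 0, -0.6, 0, 0, 0, 1, 0, 0, -0.6, 0, 0, 0, 1, 0, 0, -0.3, 0, 0, 0, 1, 0, 0, 0, 0, 0, 0, 1, 0, 0, 0, 0, 0, 0, 1, 0, 0, 0, 0, 0, 0, 1]'

```text
time: 7.55
ee_pos: [0.5607, 0.1781, 0.0402]
tcp_rot: [-180.0, 0.0, 95.1]
contact_force: [0.2, -0.6, -1.5]
gripper_width: 0.0585
gripper_force: 44.2
```

Request:
apply_moves --increments '[0, 0, -0.15, 0, 0, 0, 1, 0, 0, 0, 0, 0, 0, 1, 0, 0, 0, 0, 0, 0, 1]'

```text
time: 7.8
ee_pos: [0.5608, 0.1781, 0.0389]
tcp_rot: [180.0, 0.0, 95.1]
contact_force: [0.6, 0.8, -2.1]
gripper_width: 0.0588
gripper_force: 44.2
```

Request:
apply_moves --increments '[0, 0, -0.1, 0, 0, 0, 1, 0, 0, 0, 0, 0, 0, 1, 0, 0, 0, 0, 0, 0, 1]'

```text
time: 8.05
ee_pos: [0.5607, 0.1781, 0.0378]
tcp_rot: [-180.0, 0.0, 95.1]
contact_force: [0.2, 0.0, -1.8]
gripper_width: 0.0589
gripper_force: 44.2
```

Request:
apply_moves --increments '[0, 0, -0.1, 0, 0, 0, 1, 0, 0, 0, 0, 0, 0, 1, 0, 0, 0, 0, 0, 0, 1]'

```text
time: 8.3
ee_pos: [0.5607, 0.1781, 0.0367]
tcp_rot: [-180.0, 0.0, 95.1]
contact_force: [-0.2, 0.0, -1.9]
gripper_width: 0.0587
gripper_force: 44.2
```

Request:
apply_moves --increments '[0, 0, -0.1, 0, 0, 0, 1, 0, 0, 0, 0, 0, 0, 1, 0, 0, 0, 0, 0, 0, 1]'

```text
time: 8.55
ee_pos: [0.5608, 0.1781, 0.0363]
tcp_rot: [180.0, 0.0, 95.1]
contact_force: [-2.7, -0.1, 5.7]
gripper_width: 0.059
gripper_force: 44.9
```

Request:
apply_moves --increments '[0, 0, -0.1, 0, 0, 0, 1, 0, 0, 0, 0, 0, 0, 1, 0, 0, 0, 0, 0, 0, 1]'

```text
time: 8.8
ee_pos: [0.5608, 0.1781, 0.0363]
tcp_rot: [180.0, 0.0, 95.1]
contact_force: [-6.0, -2.1, 16.3]
gripper_width: 0.0589
gripper_force: 46.2
```

Request:
apply_moves --increments '[0, 0, 0.2, 0, 0, 0, 1, 0, 0, 0, 0, 0, 0, 1, 0.03, -0.3, 0, 0, 0, 0, 1, 0, 0, 0, 0, 0, 0, 1, 0, 0, 0, 0, 0, 0, 1]'

```text
time: 9.22
ee_pos: [0.5609, 0.1749, 0.0365]
tcp_rot: [-180.0, 0.0, 95.0]
contact_force: [-0.1, 0.1, -1.1]
gripper_width: 0.0588
gripper_force: 44.1
```

Request:
apply_moves --increments '[0.01, -0.1, 0, 0, 0, 0, 1, 0, 0, 0, 0, 0, 0, 1, 0, 0, 0, 0, 0, 0, 1]'

```text
time: 9.47
ee_pos: [0.5611, 0.174, 0.0367]
tcp_rot: [-180.0, 0.0, 95.0]
contact_force: [-0.8, 1.3, -1.0]
gripper_width: 0.0587
gripper_force: 44.1
```

Request:
apply_moves --increments '[0.01, -0.1, 0, 0, 0, 0, 1, 0, 0, 0, 0, 0, 0, 1, 0, 0, 0, 0, 0, 0, 1]'

```text
time: 9.72
ee_pos: [0.5612, 0.173, 0.0368]
tcp_rot: [180.0, -0.0, 95.1]
contact_force: [0.1, 0.9, -1.1]
gripper_width: 0.0591
gripper_force: 44.1
```

Request:
apply_moves --increments '[0.01, -0.1, 0, 0, 0, 0, 1, 0, 0, 0, 0, 0, 0, 1, 0, 0, 0, 0, 0, 0, 1]'

```text
time: 9.97
ee_pos: [0.5613, 0.172, 0.0368]
tcp_rot: [180.0, -0.0, 95.0]
contact_force: [0.3, 1.0, -1.2]
gripper_width: 0.0588
gripper_force: 44.1
```

Request:
apply_moves --increments '[0.01, -0.1, 0, 0, 0, 0, 1, 0, 0, 0, 0, 0, 0, 1, 0, 0, 0, 0, 0, 0, 1]'

```text
time: 10.22
ee_pos: [0.5614, 0.171, 0.0368]
tcp_rot: [-180.0, 0.0, 95.1]
contact_force: [0.2, -0.5, -0.6]
gripper_width: 0.0586
gripper_force: 44.1
```

Request:
apply_moves --increments '[0.01, -0.1, 0, 0, 0, 0, 1, 0, 0, 0, 0, 0, 0, 1, 0, 0, 0, 0, 0, 0, 1]'

```text
time: 10.47
ee_pos: [0.5615, 0.17, 0.0368]
tcp_rot: [-180.0, -0.0, 95.0]
contact_force: [-0.4, 1.1, -1.8]
gripper_width: 0.0588
gripper_force: 44.1
```

Request:
apply_moves --increments '[0.01, -0.1, 0, 0, 0, 0, 1, 0, 0, 0, 0, 0, 0, 1, 0, 0, 0, 0, 0, 0, 1]'

```text
time: 10.72
ee_pos: [0.5616, 0.1696, 0.0369]
tcp_rot: [180.0, -0.1, 95.1]
contact_force: [-0.8, 4.8, -0.8]
gripper_width: 0.059
gripper_force: 44.2
```

Request:
apply_moves --increments '[-0.2, -0.02, 0, 0, 0, 0, 1, 0, 0, 0, 0, 0, 0, 1, 0, 0, 0, 0, 0, 0, 1]'

```text
time: 10.97
ee_pos: [0.5602, 0.1695, 0.0371]
tcp_rot: [179.9, -0.1, 95.1]
contact_force: [1.3, 6.0, -2.0]
gripper_width: 0.0587
gripper_force: 44.1
```

Request:
apply_moves --increments '[-0.1, -0.01, 0, 0, 0, 0, 1, 0, 0, 0, 0, 0, 0, 1, 0, 0, 0, 0, 0, 0, 1]'

```text
time: 11.22
ee_pos: [0.5595, 0.1694, 0.0371]
tcp_rot: [179.9, -0.1, 95.1]
contact_force: [2.1, 5.2, -1.8]
gripper_width: 0.0587
gripper_force: 44.1
```

Request:
apply_moves --increments '[-0.1, -0.01, 0, 0, 0, 0, 1, 0, 0, 0, 0, 0, 0, 1, 0, 0, 0, 0, 0, 0, 1]'

```text
time: 11.47
ee_pos: [0.5586, 0.1693, 0.0372]
tcp_rot: [179.9, -0.1, 95.1]
contact_force: [1.6, 5.4, -1.1]
gripper_width: 0.0591
gripper_force: 44.1
```

Request:
apply_moves --increments '[-0.1, -0.01, 0, 0, 0, 0, 1, 0, 0, 0, 0, 0, 0, 1, 0, 0, 0, 0, 0, 0, 1]'

```text
time: 11.72
ee_pos: [0.5577, 0.1692, 0.0372]
tcp_rot: [179.9, -0.1, 95.1]
contact_force: [1.7, 5.0, -1.3]
gripper_width: 0.0588
gripper_force: 44.1
```

Request:
apply_moves --increments '[-0.1, -0.01, 0, 0, 0, 0, 1, 0, 0, 0, 0, 0, 0, 1, 0, 0, 0, 0, 0, 0, 1]'

```text
time: 11.97
ee_pos: [0.5569, 0.1691, 0.0373]
tcp_rot: [179.8, -0.1, 95.1]
contact_force: [3.1, 4.5, -2.2]
gripper_width: 0.0588
gripper_force: 44.1
```

Request:
apply_moves --increments '[-0.1, -0.01, 0, 0, 0, 0, 1, 0, 0, 0, 0, 0, 0, 1, 0, 0, 0, 0, 0, 0, 1]'

```text
time: 12.22
ee_pos: [0.5568, 0.1691, 0.0373]
tcp_rot: [179.7, -0.1, 95.1]
contact_force: [5.7, 5.9, -4.8]
gripper_width: 0.0588
gripper_force: 44.9
```

Request:
apply_moves --increments '[-0.1, -0.01, 0, 0, 0, 0, 1, 0, 0, 0, 0, 0, 0, 1, 0, 0, 0, 0, 0, 0, 1]'

```text
time: 12.47
ee_pos: [0.5567, 0.1691, 0.0374]
tcp_rot: [179.7, -0.1, 95.1]
contact_force: [8.9, 5.9, -6.4]
gripper_width: 0.0588
gripper_force: 45.5
```

Request:
apply_moves --increments '[0.15, 0.01, 0, 0, 0, 0, 1, 0, 0, -0.15, 0, 0, 0, 1, 0, 0, 0, 0, 0, 0, 1, 0, 0, 0, 0, 0, 0, 1]'

```text
time: 12.8
ee_pos: [0.5569, 0.1692, 0.0364]
tcp_rot: [179.8, -0.1, 95.1]
contact_force: [2.7, 5.5, 3.8]
gripper_width: 0.0586
gripper_force: 46.9
```

Request:
apply_moves --increments '[0, 0, 0, 0, 0, 0, 0, 0, 0, 0, 0, 0, 0, -0.5, 0, 0, 0, 0, 0, 0, -1, 0, 0, 0, 0, 0, 0, -1, 0, 0, 0, 0, 0, 0, -1, 0, 0, 1, 0, 0, 0, -1, 0, 0, 3, 0, 0, 0, -1, 0, 0, 4, 0, 0, 0, -1, 0, 0, 4, 0, 0, 0, -1, 0, 0, 0, 0, 0, 0, -1]'

```text
time: 13.63
ee_pos: [0.559, 0.169, 0.1636]
tcp_rot: [179.4, -0.0, 95.1]
contact_force: [1.1, 0.5, 0.6]
gripper_width: 0.0853
gripper_force: 0.0
```

```bash
python3 - <<'E'
from h import *
np.set_printoptions(precision=4,suppress=True)
im=snap('side');t=snap('top');s=r.state();print(s['ee_pos'],s['contact_force'])
for n in('side','top'):
  for l in('heatsink','seat','knob_grip','lobe'):
    print(n,l,[(round(d['conf'],2),w(n,d['position'])) for d in r.place_of(l,n) if abs(w(n,d['position'])[0]-.555)<.08 and w(n,d['position'])[1]>0])
out=[]
for i,n,h in((im,'side',35),(t,'top',35)):
    u=np.array(px(n,(.556,.19,.03))).astype(int);print(u-h)
    out.append(cv2.resize(i[u[1]-h:u[1]+h,u[0]-h:u[0]+h],(400,400),interpolation=cv2.INTER_CUBIC))
cv2.imwrite('pics/c4.png',cv2.cvtColor(np.hstack(out),cv2.COLOR_RGB2BGR))
E
```

```text
[0.5564 0.1685 0.1579] [ 0.5636  0.559  -1.0868]
side heatsink [(0.5, array([0.5572, 0.1712, 0.0106]))]
side seat [(0.95, array([0.558 , 0.173 , 0.0113]))]
side knob_grip [(0.61, array([0.5532, 0.2273, 0.0584]))]
side lobe [(0.56, array([0.5534, 0.2316, 0.0132]))]
top heatsink [(0.57, array([0.5548, 0.1674, 0.0111]))]
top seat [(0.59, array([0.5528, 0.173 , 0.0091]))]
top knob_grip [(0.66, array([0.5569, 0.1658, 0.0111]))]
top lobe []
[196 145]
[142 152]
```

View pics/c4.png

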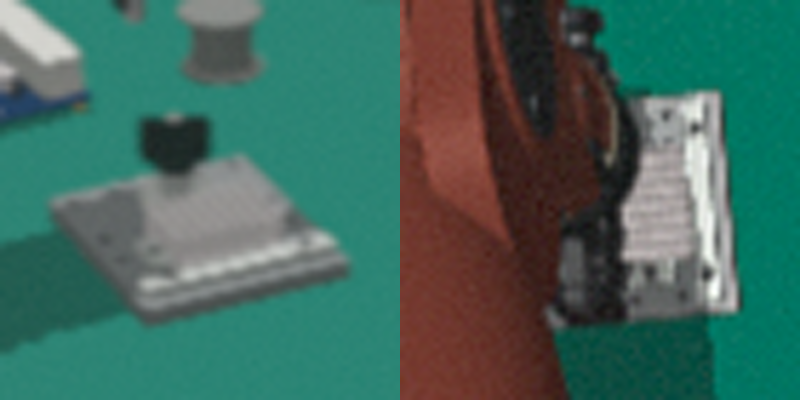

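Heat sink sits flat between fence, end stop and lobe (side crop: fin ends at the fence, knob behind). Now the knob bar's angle, from the first top picture.

```bash
python3 - <<'E'
from h import *
im=cv2.imread('pics/top0.png').astype(float).max(2)
u=np.array(px('top',(.5523,.2238,.068)));print(u)
for th in(50,70,90):
    ys,xs=np.nonzero(im<th);k=np.hypot(xs-u[0],ys-u[1])<8
    xs,ys=xs[k],ys[k];P=np.array([ray('top',a,b,.068)[:2] for a,b in zip(xs,ys)])*1000
    e,V=np.linalg.eigh(np.cov(P.T));print(th,len(xs),P.mean(0),np.degrees(np.arctan2(V[1,1],V[0,1])),np.sqrt(e*12))
print(im[180:198,160:176].astype(int))
E
```

```text
[164.1425391  187.61311761]
50 37 [548.56738539 216.65626983] 160.92414134257552 [14.51173909 36.11714573]
70 55 [548.41081662 216.94075908] 158.84822551489245 [18.25403789 37.3861804 ]
90 70 [548.43263724 217.59511533] 158.3581834731359 [21.51929328 39.39350966]
[[145 148 144 146 143 150 149 145 149 149 149 151 146 135 152 152]
 [149 146 144 146 147 142 129 133 147 149 152 142 118  98 148 150]
 [143 142 146 168 179 127  78  83 112 123 149 151 131 128 146 150]
 [146 150 174 200 200 100  42  50  56  78 139 137 151 152 153 153]
 [152 190 201 210 176  68  43  53  37  48 119 131 139 154 149 148]
 [167 208 208 204 115  41  46  45  24  47 124 135 149 146 152 151]
 [195 206 208 196  85  76  53  35  28  43 108 145 194 132 151 151]
 [201 206 203 162 173 174 103  37  31  50  92 150 214 121 145 151]
 [201 203 195 119 210 210 104  32  24  53  75 149 211 105 113 154]
 [202 208 194  81 153 167  70  27  36  48  63 136 211  93  83 152]
 [201 208 174  54  70  92  39  20  41  48  59 140 213 101 116 149]
 [206 198 120  42  51  44  22  27  52  59  84 142 190 125 147 147]
 [186 173  68  33  54  34  21  42  80 106 139 183 143 144 149 151]
 [158 164  52  35  45  23  36  91 123 144 183 166 128 144 148 151]
 [151 156  82  63  37  25  59 132 187 189 165 143 139 150 154 152]
 [148 150 131 122  88  78 105 126 169 159 138 146 152 150 149 150]
 [149 150 146 147 137 132 139 134 144 140 146 149 149 145 112 134]
 [149 146 145 148 149 147 148 147 147 149 149 152 147 142  74 107]]
```

Request:
apply_moves --increments '[0, 0.5, 0, 0, 0, 6.5, -0.5, 0, 0.6, 0, 0, 0, 6.5, 0, 0, 0.6, 0, 0, 0, 6.5, 0, -0.1, 0.6, 0, 0, 0, 6.5, 0, -0.1, 0.6, 0, 0, 0, 6.5, 0, -0.1, 0.6, 0, 0, 0, 6.5, 0, -0.1, 0.6, 0, 0, 0, 6.5, 0, 0, 0.6, 0, 0, 0, 6.5, 0, 0, 0.6, 0, 0, 0, 6.5, 0, 0, 0.2, -1, 0, 0, 6.5, 0, 0, 0, 0, 0, 0, 0, 0, 0, 0, 0, 0, 0, 0, 0]'

```text
time: 15.13
ee_pos: [0.5505, 0.2232, 0.1446]
tcp_rot: [-179.9, -0.1, 159.9]
contact_force: [0.1, 0.5, 0.5]
gripper_width: 0.0422
gripper_force: 0.0
```

```bash
python3 - <<'E'
from h import *
im=snap('side');s=r.state();print(s['ee_pos'],s['tcp_rot'],s['qpos'],s['gripper_width'])
u=np.array(px('side',(.553,.21,.09))).astype(int);h=40
cv2.imwrite('pics/c5.png',cv2.cvtColor(cv2.resize(im[u[1]-h:u[1]+h,u[0]-h:u[0]+h],(480,480),interpolation=cv2.INTER_CUBIC),cv2.COLOR_RGB2BGR));print(u-h,px('side',s['ee_pos']),px('side',s['ee_pos']*[1,1,0]+[0,0,.068]))
E
```

```text
[0.55081417 0.22317744 0.14505163] [-1.79962041e+02 -4.52820655e-02  1.59827818e+02] [ 1.50134126e+01  2.83051789e+01 -7.21752325e+00  5.45361791e+01
 -4.93039868e-03  3.51855822e+01] 0.042601871737702426
[187 120] (np.float64(224.86490333652077), np.float64(142.72053299272508)) (np.float64(225.75006125245392), np.float64(165.43044559585059))
```

View pics/c5.png

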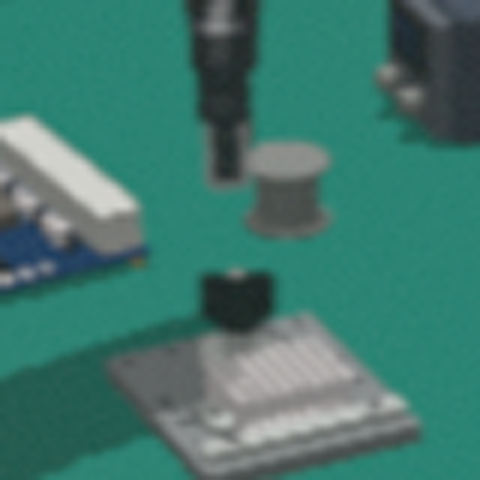

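Knob top centre is at side px (226.3,165.8) against a predicted (225.8,165.4), so the tool is over it. I'll descend and grip.

Request:
apply_moves --increments '[0.1, 0.05, -2.5, 0, 0, 0, 0, 0, 0, -2.5, 0, 0, 0, 0, 0, 0, -2.0, 0, 0, 0, 0, 0, 0, -1.0, 0, 0, 0, 0, 0, 0, -0.5, 0, 0, 0, 0, 0, 0, 0, 0, 0, 0, 0, 0, 0, 0, 0, 0, 0, 0]'

```text
time: 15.77
ee_pos: [0.5528, 0.224, 0.0612]
tcp_rot: [180.0, 0.1, 160.0]
contact_force: [-0.7, -0.2, -0.4]
gripper_width: 0.0426
gripper_force: 0.0
```

Request:
apply_moves --increments '[0, 0, 0, 0, 0, 0, 0.4, 0, 0, 0, 0, 0, 0, 1, 0, 0, 0, 0, 0, 0, 1, 0, 0, 0, 0, 0, 0, 1, 0, 0, 0, 0, 0, 0, 1, 0, 0, 0, 0, 0, 0, 1, 0, 0, 0, 0, 0, 0, 1]' --newtons 70

```text
time: 16.35
ee_pos: [0.5527, 0.2235, 0.0615]
tcp_rot: [-180.0, 0.1, 160.0]
contact_force: [-1.4, -3.1, 7.3]
gripper_width: 0.0108
gripper_force: 68.6
```

Request:
apply_moves --increments '[0, 0, 0, 0, 0, -4, 1, 0, 0, 0, 0, 0, -5, 1, 0, 0, 0, 0, 0, -5, 1, 0, 0, 0, 0, 0, -5, 1, 0, 0, 0, 0, 0, -5, 1, 0, 0, 0, 0, 0, -5, 1, 0, 0, 0, 0, 0, -5, 1, 0, 0, 0, 0, 0, -5, 1, 0, 0, 0, 0, 0, -5, 1, 0, 0, 0, 0, 0, -5, 1, 0, 0, 0, 0, 0, -5, 1, 0, 0, 0, 0, 0, -5, 1]'

```text
time: 17.35
ee_pos: [0.5521, 0.2231, 0.0615]
tcp_rot: [180.0, 0.1, 100.8]
contact_force: [-4.7, -5.0, 9.8]
gripper_width: 0.0106
gripper_force: 69.1
```

Request:
apply_moves --increments '[0, 0, 0, 0, 0, -5, 1, 0, 0, 0, 0, 0, -5, 1, 0, 0, 0, 0, 0, -5, 1, 0, 0, 0, 0, 0, -5, 1, 0, 0, 0, 0, 0, 0, 1, 0, 0, 0, 0, 0, 0, 1, 0, 0, 0, 0, 0, 0, 1]'

```text
time: 17.93
ee_pos: [0.5518, 0.223, 0.0615]
tcp_rot: [180.0, 0.1, 81.0]
contact_force: [-4.6, -5.4, 10.9]
gripper_width: 0.0106
gripper_force: 69.1
```

```bash
python3 -c "
from h import *
s=r.state();print(s['wrist_torque'],s['contact_force'],s['qpos'],s['tcp_rot'])"
```

```text
[-1.12257671  1.06047339 -0.08833878] [-4.58674914 -5.40253332 10.8721076 ] [ 1.50190959e+01  3.33344031e+01 -1.26884475e+01  4.39987530e+01
 -8.86703571e-02  1.14008306e+02] [1.79983657e+02 8.97890483e-02 8.10107943e+01]
```

Request:
apply_moves --increments '[0, 0, 0, 0, 0, -4, 1, 0, 0, 0, 0, 0, -4, 1, 0, 0, 0, 0, 0, -4, 1, 0, 0, 0, 0, 0, 0, 1, 0, 0, 0, 0, 0, 0, 1, 0, 0, 0, 0, 0, 0, 1]'

```text
time: 18.43
ee_pos: [0.5517, 0.2231, 0.0616]
tcp_rot: [180.0, 0.1, 69.0]
contact_force: [-5.1, -5.6, 11.7]
gripper_width: 0.0105
gripper_force: 69.2
```

```bash
cat > s.py <<'E'
from h import *
np.set_printoptions(precision=3,suppress=True)
s=r.state();print(s['wrist_torque'],s['contact_force'],s['tcp_rot'],s['ee_pos'],s['effort'])
E
python3 s.py
```

```text
[-1.088  1.142 -0.102] [-5.093 -5.581 11.655] [179.979   0.086  69.013] [0.552 0.223 0.062] [  1.633 -61.831  28.513  -2.906   1.092  -0.074]
```

Request:
apply_moves --increments '[0, 0, 0, 0, 0, -3, 1, 0, 0, 0, 0, 0, -3, 1, 0, 0, 0, 0, 0, 0, 1, 0, 0, 0, 0, 0, 0, 1]'

```text
time: 18.77
ee_pos: [0.5516, 0.2231, 0.0615]
tcp_rot: [180.0, 0.1, 63.0]
contact_force: [-6.3, -4.8, 11.8]
gripper_width: 0.0102
gripper_force: 69.2
```

```bash
python3 s.py
```

```text
[-1.053  1.218 -0.036] [-6.301 -4.814 11.813] [179.981   0.087  63.003] [0.552 0.223 0.062] [  1.413 -61.759  28.59   -2.999   1.008   0.111]
```

Request:
apply_moves --increments '[0, 0, 0, 0, 0, -3, 1, 0, 0, 0, 0, 0, 0, 1, 0, 0, 0, 0, 0, 0, 1]'

```text
time: 19.02
ee_pos: [0.5515, 0.2232, 0.0615]
tcp_rot: [180.0, 0.1, 60.0]
contact_force: [-6.3, -5.1, 11.3]
gripper_width: 0.0108
gripper_force: 69.2
```

```bash
python3 s.py
```

```text
[-1.02   1.239  0.25 ] [-6.313 -5.115 11.32 ] [179.981   0.081  60.033] [0.552 0.223 0.062] [  1.048 -61.794  28.561  -2.968   0.955   0.34 ]
```

Request:
apply_moves --increments '[0, 0, 0, 0, 0, -3, 1, 0, 0, 0, 0, 0, 0, 1, 0, 0, 0, 0, 0, 0, 1]'

```text
time: 19.27
ee_pos: [0.5515, 0.2233, 0.0615]
tcp_rot: [180.0, 0.1, 57.1]
contact_force: [-5.9, -3.9, 12.2]
gripper_width: 0.0107
gripper_force: 69.7
```

```bash
python3 s.py
```

```text
[-1.024  1.198  0.534] [-5.868 -3.934 12.161] [179.977   0.078  57.066] [0.552 0.223 0.062] [  0.596 -61.825  28.524  -2.928   0.921   0.716]
```

Request:
apply_moves --increments '[0, 0, 0, 0, 0, -3, 1, 0, 0, 0, 0, 0, 0, 1, 0, 0, 0, 0, 0, 0, 1]'

```text
time: 19.52
ee_pos: [0.5515, 0.2234, 0.0615]
tcp_rot: [180.0, 0.1, 54.1]
contact_force: [-6.5, -5.4, 11.2]
gripper_width: 0.0102
gripper_force: 71.0
```

```bash
python3 s.py
```

```text
[-0.999  1.247  0.845] [-6.503 -5.415 11.214] [179.973   0.071  54.098] [0.552 0.223 0.062] [  0.181 -61.844  28.487  -2.894   0.869   1.023]
```

Request:
apply_moves --increments '[0, 0, 0, 0, 0, 0, 0.5, 0, 0, 0, 0, 0, 0, 0.2, 0, 0, 0, 0, 0, 0, 0.2, 0, 0, 0, 0, 0, 0, 0.2, 0, 0, 1, 0, 0, 0, 0.2, 0, 0, 3, 0, 0, 0, 0.2, 0, 0, 4, 0, 0, 0, 0.2, 0, 0, 4, 0, 0, 0, 0.2, 0, 0, 3, 0, 0, 0, 0.2, 0, -3, 0, 0, 0, 0, 0.2, 0, -3, 0, 0, 0, 0, 0.2, 0, -3, 0, 0, 0, 0, 0.2]'

```text
time: 20.52
ee_pos: [0.5524, 0.1333, 0.2118]
tcp_rot: [179.9, -0.1, 54.1]
contact_force: [0.8, -0.1, -0.5]
gripper_width: 0.0343
gripper_force: 0.0
```

Request:
apply_moves --increments '[0, -4, 0, 0, 0, 0, 0.2, 0, -4, 0, 0, 0, 0, 0.2, 0, -4, 0, 0, 0, 0, 0.2, 0, -4, 0, 0, 0, 0, 0.2, 0, -4, 0, 0, 0, 0, 0.2, 0, -4, 0, 0, 0, 0, 0.2, 0, 0, 0, 0, 0, 0, 0.2, 0, 0, 0, 0, 0, 0, 0.2]'

```text
time: 21.18
ee_pos: [0.552, -0.1083, 0.2109]
tcp_rot: [180.0, -0.0, 53.8]
contact_force: [0.1, 0.8, -0.1]
gripper_width: 0.034
gripper_force: 0.0
```

```bash
python3 - <<'E'
from h import *
np.set_printoptions(precision=4,suppress=True)
im=snap('side');t=snap('top');s=r.state();print(s['ee_pos'],s['contact_force'])
for n in('side','top'):
  for l in('heatsink','seat','lobe'):
    print(n,l,[(round(d['conf'],2),w(n,d['position'])) for d in r.place_of(l,n) if abs(w(n,d['position'])[0]-.555)<.08 and w(n,d['position'])[1]>0])
out=[]
for i,n,h in((im,'side',35),(t,'top',35)):
    u=np.array(px(n,(.556,.19,.03))).astype(int);print(u-h)
    out.append(cv2.resize(i[u[1]-h:u[1]+h,u[0]-h:u[0]+h],(400,400),interpolation=cv2.INTER_CUBIC))
cv2.imwrite('pics/c6.png',cv2.cvtColor(np.hstack(out),cv2.COLOR_RGB2BGR))
E
```

```text
[ 0.552  -0.1058  0.2107] [-0.3265  0.4475 -0.0561]
side heatsink [(0.57, array([0.5575, 0.1741, 0.0136]))]
side seat [(0.58, array([0.5564, 0.1718, 0.0124]))]
side lobe []
top heatsink [(0.87, array([0.5547, 0.1699, 0.0106]))]
top seat [(0.81, array([0.5563, 0.1732, 0.0072]))]
top lobe [(0.46, array([0.5583, 0.2162, 0.0149]))]
[196 145]
[142 152]
```

View pics/c6.png

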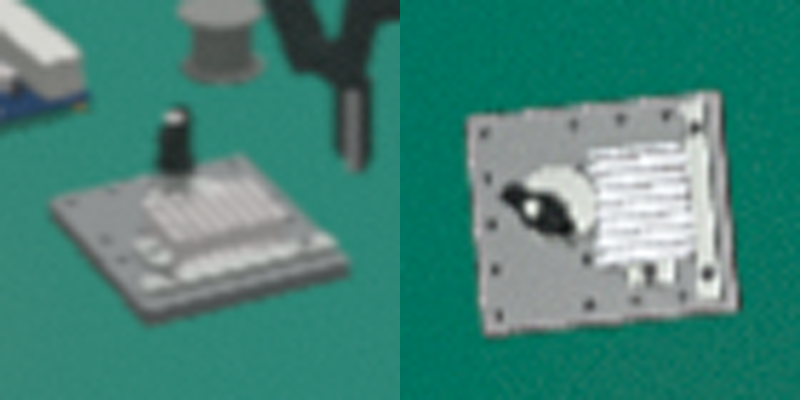

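The top crop shows the lobe, at about (563,200), pressing on the heat sink. The heat sink is square to the fence and touches the end stop at about (650,272). Handing in.

```bash
python3 -c "
from cell import r
print(r.close_job())"
```

```text
the job is handed in; nothing more can be done
None
```

I loaded the heat sink against the fence and end stop, turned the eccentric clockwise until it was firm (about 0.9 N m above free turning), let go, and handed the job in. The last pictures showed it square and seated, but no verdict came back and I could not read the lobe or fence contact force directly.

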